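# Cover the light meter window and set its range three clicks from the stop

## Task

Pick up the larger of the two LED downlights and set it down gently, trim ring down as it lies, on the light meter so that it completely covers the round dark window, and let go of it. Then turn the meter's range selector back anticlockwise all the way to its end stop, pausing there a moment, and from the stop turn it forward (clockwise) exactly three clicks. Leave the lamp over the window and do not disturb the other things on the bench.

Things in the scene. Friction and masses are not known exactly. Their poses are not given: they have to be found in the camera images.
- meter: Light meter, a black flat-topped box 170 (x) x 270 (y) x 60 mm high, fixed to the bench. Origin: centre of its underside; x to its back (away from the robot at yaw 0), y to its left, z up. Round window on the left half of its top, selector on the right half; eight white dots round the selector mark its positions.
- window (a point): Centre of the round dark window, 70 mm in diameter, flush in the meter's flat top, 60 mm above the bench, with a bright ring 106 mm across round it; 68 mm to the left (+y) of the meter's middle. Axes as the meter's.
- selector_grip (a point): Range selector: black skirt disc 64 mm across, 8 mm high, with an upright aluminium bar grip across it 60 mm long, 16 mm wide, top 106 mm above the bench. A black line marks its pointer end. This point: on the vertical turning axis, 92 mm above the bench, where to grip, 72 mm right (-y) of the meter's middle. Turns with the selector: x along the bar to the pointer end, z up.
- selector (a joint): Selector angle: 0 at the anticlockwise end stop, growing clockwise seen from above, other stop at 2.94 rad. Eight detents 0.419 rad (24 deg) apart, the first at the end stop; third click = 1.257. About 0.1 N m turns it over a click; let go, it snaps to the nearest. At 0 the pointer is 1.466 rad anticlockwise of the meter's x axis. Starts one to five clicks from the stop.
- lamp: The larger LED downlight, loose, about 0.25 kg: a flat white trim ring 96 mm in diameter and 6 mm thick lying on the bench, with a finned round aluminium heat sink 50 mm in diameter standing on its middle, 52 mm high over all. Origin: centre of the underside of the trim ring, z up. Grip it by the heat sink.
- small_lamp: The smaller LED downlight of the same form, to be left alone: trim ring 68 mm in diameter, heat sink 34 mm in diameter, 40 mm high. Origin: centre of its underside.
- spool: Bystander: upright spool with black flanges, 62 mm in diameter, 46 mm high. Origin: centre of its underside.
- driver: Bystander: white lamp power supply box, 45 x 90 x 28 mm, lying flat. Origin: centre of its underside.
- tray: Bystander: black open tool tray, 200 x 130 x 45 mm, fixed. Origin: centre of its underside.
Things that resemble listed ones, but are neither listed nor needed, are in the scene too. Leave any pink or turquoise look-alike of the lamp alone.

How it is judged:
By the outcome, as a careful person would: the job done as asked, in the order asked, and still so for the second after the job is handed in, with the robot touching nothing.
It also fails if it takes over 61 s, if anything falls off the work surface, if the arm or the gripper's body presses on something with over 40 N, if the wrist force passes 120 N, or if a joint passes its speed limit or range.

## Robot

A 7-joint arm with a two-finger parallel gripper is mounted at the origin on the work surface. World frame = base frame: x ahead of the robot, y to its left, z up, the work surface at z = 0. Lengths are in m, angles in rad, forces in N, time in s.
With the tool pointing down it reaches from about 0.4 to 0.925 m from the base axis. Payload 4.1 kg.
Tool frame: the origin (TCP) lies at the very end of the fingers, on their centre line; the grasp point (between the pads) lies 19 mm behind it (ctrl.tcp_to_grasp is the z of the grasp point in the tool frame, in m); z points along the fingers, y is the line along which they close (so a half turn about z gives the same grasp; the last joint's range is limited). The gripper opens to 85 mm and grips with 20 to 120 N. Pads are 22 mm wide; open, the fingers measure 114 mm over their backs; the gripper's body (76 mm by 85 mm) begins 54 mm behind the grasp point. The pads swing forward as they close: fully open they stand 13 mm farther back than shut.
Start: joints at [-1.219, 0.398, 0.045, 1.537, -0.019, 1.207, -0.051], TCP at [0.283, 0.585, 0.231] pointing down, gripper open.
Joint ranges: [-2.82, 2.82], [-0.49, 2.23], [-1.37, 1.46], [0, 2.46], [-1.36, 4.5], [0.23, 2], [-2.94, 2.94]. Speed limits (rad/s): [2.57, 2.57, 3.14, 3.14, 3.14, 3.14, 3.14].

## Interface

Orientations are given as a 3x3 rotation matrix whose columns are the frame's x, y, z axes.
In Python, from cell import ctrl gives the robot as it stands.
- The arm moves only by the tool send_rows, never from a script. Its argument "motion" is a list of rows, each a list of 7 numbers: the shift along the tool's x, y, z each as a share of 0.5 m, from -1 to 1, then the turn, a rotation vector about the tool's x, y, z each as a share of 60 degrees, from -1 to 1, then the opening, from 0 (shut) to 1 (fully open). In form: [[x, y, z, ax, ay, az, jaw], ...]. A call has 1 to 8 rows; each row shifts and turns the commanded pose from where the row before left it, along the tool's axes as they then stand; what a row does not reach is not made up. A row lasts 1/8 s, in which the tool goes at most 62.5 mm and 10.7 degrees, less where a joint would pass 70% of its speed; a pose out of reach is approached as far as the arm can. A call with a number of a shift or a turn outside -1 to 1 is refused whole. A call with a gripper value outside its range is refused whole. The fingers move at their own pace and stop on an object; "squeeze" is the grip in N (left out, the last holds). Time passes only in rows, so rows that do not move let the fingers close. It gives the time, the measured TCP pose, the force, the opening and the grip force at its end, in the units of the state.
- ctrl.observe(): the state, without advancing time (a new reading comes with each control period).
- ctrl.camera(name): name is "scene" or "top" or "wrist"; returns a dict with "img" (480x640x3 uint8, blue, green, red), "fx", "fy", "cx", "cy" (pixels), "rvec" (rotation vector, rad) and "tvec" (3), from world to camera coordinates, as OpenCV has them. Camera axes: x right, y down, z forward; pixel columns grow to the right and rows downward; lengths in m; the calibration is good to about 2 mm. A picture is of the moment at which its call begins. There is no depth.
- ctrl.job_done(): hands the job in; it is judged then, once.
Trained networks look in the newest picture that a camera, given by its name, has taken for a name from the list of things; names that differ only in an ending like _2 or _b are one class to them, and where a whole thing is asked for, a point or a joint stands for the part that bears it (a point fixed in the world has none). Each returns a list of dicts, best first, with "confidence" (0 to 1); they miss things now and then, are a little off and sometimes report something else, mostly with a low value. They report only what shows in the picture. A call takes as long as a camera call. They do not tell look-alikes from the thing itself.
- ctrl.regions_of(camera, target): "region" (480x640 bool, what is visible of it) and "box" ([left, top, width, height] in pixels, round what is visible of it).
- ctrl.place_of(camera, target): "at" ([column, row] in pixels: a listed point, or the origin of a listed thing).
The state is a dict: "clock": time; "joints": joint angles; "qd": joint speeds; "tau": joint torques, N m; "tool_pos": TCP position; "eef_rot": TCP orientation; "wrist_force": force on the tool from outside, world axes, zero at the start; "moment": the same for the moment, N m; "width": opening from 0.0 (shut) to 1.0 (fully open); "grip_force": force on a finger pad.
Only numpy, scipy, OpenCV 4.12 (cv2) and the standard library are available. Lean on these libraries where they do the work, as an engineer would, in place of code of your own. Each camera call takes 0.05 s, during which the arm holds its last target. There are 200 camera calls.

## Working session

There is one attempt and no reset: what is moved stays moved. The work goes in short steps, Python scripts to look and compute and a tool call to move; the robot and the scene stay as the last step left them, time stands still between calls to the robot, and variables do not carry over. Pictures are saved under pics/ and viewed, at most 10 in all, crops included, and the job is handed in when it is done.

Besides the shell and the picture viewer there is one more tool, called as a command line: name --pt "numbers of a row" for each row, then --argument value for the rest. send_rows: Moves the arm, as the interface text tells. Its arguments: {"type":"object","properties":{"motion":{"type":"array","items":{"type":"array","items":{"type":"number","minimum":-1,"maximum":1}}},"squeeze":{"type":"number"}},"required":["motion"]}

```bash
mkdir -p pics
cat > h.py <<'E'
import numpy as np, cv2
from cell import ctrl
def cam(n,save=None):
    c=ctrl.camera(n)
    if save: cv2.imwrite('pics/'+save,c['img'])
    return c
def ray(c,uv):
    R=cv2.Rodrigues(np.array(c['rvec'],float))[0]; t=np.array(c['tvec'],float).ravel()
    d=R.T@np.array([(uv[0]-c['cx'])/c['fx'],(uv[1]-c['cy'])/c['fy'],1.]); return -R.T@t,d
def atz(c,uv,z):
    o,d=ray(c,uv); return o+d*(z-o[2])/d[2]
def proj(c,p):
    K=np.array([[c['fx'],0,c['cx']],[0,c['fy'],c['cy']],[0,0,1.]])
    return cv2.projectPoints(np.array(p,float).reshape(-1,1,3),np.array(c['rvec'],float),np.array(c['tvec'],float),K,None)[0].reshape(-1,2)
E
python3 - <<'E'
from h import *
np.set_printoptions(precision=3,suppress=True)
print(ctrl.observe(),ctrl.tcp_to_grasp)
Z={'meter':0,'window':.06,'selector_grip':.092,'lamp':0,'small_lamp':0,'spool':0,'driver':0,'tray':0}
ims=[]
for n in ('scene','top'):
    c=cam(n,n+'0.png')
    print(n,ray(c,(320,240)))
    for k,z in Z.items():
        for r in ctrl.place_of(n,k)[:4]: print(k,round(r['confidence'],2),np.round(r['at'],1),atz(c,r['at'],z))
E
```

```text
{'clock': 0.0, 'joints': array([-1.219,  0.399,  0.045,  1.538, -0.019,  1.207, -0.051]), 'qd': array([ 0.   , -0.002, -0.   ,  0.002, -0.002,  0.   ,  0.001]), 'tau': array([ -0.   , -47.513,   1.364, -25.422,   0.011,   0.01 ,   0.   ]), 'tool_pos': array([0.283, 0.585, 0.23 ]), 'eef_rot': array([[-0.9  ,  0.436, -0.001],
       [ 0.436,  0.9  , -0.002],
       [-0.   , -0.002, -1.   ]]), 'wrist_force': array([-0.504,  0.18 ,  1.165]), 'moment': array([-0.01 ,  0.012,  0.01 ]), 'grip_force': 0.0, 'width': 1.0039114755546361} -0.0187
scene (array([1.371, 0.572, 1.235]), array([-0.557, -0.33 , -0.762]))
meter 0.88 [324.7 261.5] [0.527 0.086 0.   ]
meter 0.45 [244.8 202.7] [ 0.448 -0.225  0.   ]
window 0.81 [349.8 256.6] [0.524 0.158 0.06 ]
lamp 0.92 [281.5 177.5] [ 0.307 -0.186  0.   ]
lamp 0.74 [246.1 159.9] [ 0.292 -0.325  0.   ]
lamp 0.7 [244.2 199.4] [ 0.438 -0.234  0.   ]
small_lamp 0.78 [203.4 231.3] [ 0.595 -0.265  0.   ]
spool 0.6 [326.  258.7] [0.517 0.084 0.   ]
spool 0.55 [199.2 276.3] [ 0.728 -0.18   0.   ]
driver 0.87 [279.6 334.5] [0.777 0.099 0.   ]
tray 0.76 [482.7 324.5] [0.514 0.521 0.   ]
top (array([0.481, 0.108, 1.332]), array([ 0.064, -0.021, -0.998]))
meter 0.69 [318.9 255.1] [0.522 0.082 0.   ]
window 0.75 [294.3 257. ] [0.515 0.152 0.06 ]
selector_grip 0.8 [347.  257.7] [0.512 0.008 0.092]
lamp 0.8 [459.1 331.6] [ 0.298 -0.323  0.   ]
lamp 0.62 [412.9 330.8] [ 0.301 -0.189  0.   ]
lamp 0.61 [425.9 280. ] [ 0.448 -0.23   0.   ]
small_lamp 0.87 [437.3 229.4] [ 0.596 -0.266  0.   ]
spool 0.96 [409.5 184.8] [ 0.729 -0.187  0.   ]
driver 0.65 [314.5 171.7] [0.769 0.094 0.   ]
tray 0.66 [170.6 260.8] [0.507 0.516 0.   ]
```

Run:
```python
import cv2,numpy as np
t=cv2.imread('pics/top0.png'); s=cv2.imread('pics/scene0.png')
a=cv2.resize(t[150:360,250:500],None,fx=2.8,fy=2.8,interpolation=3)
cv2.imwrite('pics/top_crop.png',a)
a=cv2.resize(s[120:380,150:450],None,fx=2.3,fy=2.3,interpolation=3)
cv2.imwrite('pics/scene_crop.png',a)
```

```text
(no output)
```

View pics/top_crop.png

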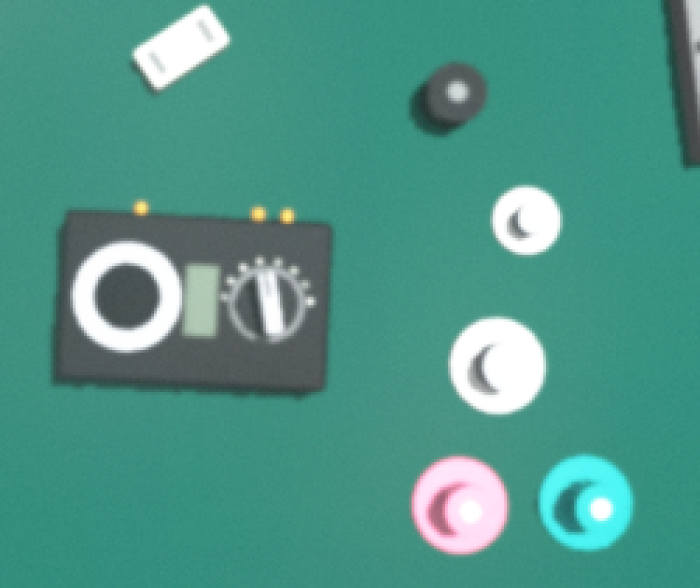

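View pics/scene_crop.png

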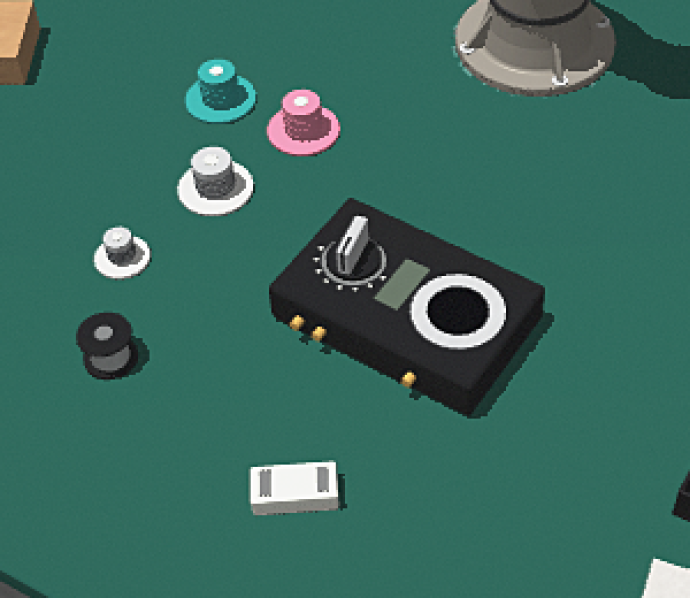

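The lamp candidates in the top image are large white (426,280), small white (437,229), pink (413,331) and turquoise (459,331). The large white one at (426,280), about (0.445, -0.23), fits: it's white and its ring is about 96 mm across. The pointer's black line is at the far end, about 12° anticlockwise of the meter's x axis, so the selector is about 3 clicks from the stop. Next I'll refine the positions and confirm the lamp in an enlarged crop.

Run:
```python
from h import *
np.set_printoptions(precision=4,suppress=True)
c=cam('top','top1.png'); g=cv2.cvtColor(c['img'],cv2.COLOR_BGR2GRAY); hsv=cv2.cvtColor(c['img'],cv2.COLOR_BGR2HSV)
m=((hsv[...,1]<70)&(hsv[...,2]>150)).astype(np.uint8)
cs,_=cv2.findContours(m,cv2.RETR_EXTERNAL,cv2.CHAIN_APPROX_NONE)
for k in cs:
    if cv2.contourArea(k)>150:
        h=cv2.convexHull(k); e=cv2.fitEllipse(k); 
        for z in (.006,.06):
            o=atz(c,e[0],z); print(z,np.round(e[0],1),o, 'dia',np.array(e[1])/c['fx']*np.linalg.norm(o-ray(c,e[0])[0]))
# meter yaw from dark region
r=ctrl.regions_of('top','meter')[0]; print(r['confidence'],r['box'])
k=max(cv2.findContours(r['region'].astype(np.uint8),0,1)[0],key=cv2.contourArea); print(cv2.minAreaRect(k))
s=cv2.imread('pics/scene0.png')
a=np.hstack([cv2.resize(c['img'][250:360,380:490],(390,390),interpolation=3),cv2.resize(c['img'][225:285,315:375],(390,390),interpolation=3)])
cv2.imwrite('pics/confirm.png',a)
w=cam('wrist'); print(ray(w,(320,240)),w['fx'],ctrl.observe()['tool_pos'])
```

```text
0.006 [368.7 468.8] [-0.0837 -0.0554  0.006 ] dia [0.0474 0.1633]
0.06 [368.7 468.8] [-0.0607 -0.0487  0.06  ] dia [0.0455 0.1567]
0.006 [349.  437.1] [ 0.0042 -0.0004  0.006 ] dia [0.2286 0.2346]
0.06 [349.  437.1] [0.0236 0.004  0.06  ] dia [0.2193 0.225 ]
0.006 [ 56.4 435.7] [0.0119 0.8297 0.006 ] dia [0.336  0.6702]
0.06 [ 56.4 435.7] [0.031  0.8003 0.06  ] dia [0.3223 0.6429]
0.006 [414.3 329.8] [ 0.3049 -0.1917  0.006 ] dia [0.1018 0.1064]
0.06 [414.3 329.8] [ 0.3121 -0.1795  0.06  ] dia [0.0976 0.1021]
0.006 [598.9 297.3] [ 0.3961 -0.7297  0.006 ] dia [0.1616 0.2301]
0.06 [598.9 297.3] [ 0.3996 -0.6956  0.06  ] dia [0.1551 0.2207]
0.006 [427.1 280.1] [ 0.4476 -0.2317  0.006 ] dia [0.1021 0.1044]
0.06 [427.1 280.1] [ 0.449  -0.2179  0.06  ] dia [0.0979 0.1001]
0.006 [310.8 255.7] [0.5198 0.1062 0.006 ] dia [0.1037 0.2519]
0.06 [310.8 255.7] [0.5182 0.1063 0.06  ] dia [0.0995 0.2416]
0.006 [437.5 228.3] [ 0.5987 -0.2652  0.006 ] dia [0.0733 0.0746]
0.06 [437.5 228.3] [ 0.5939 -0.25    0.06  ] dia [0.0703 0.0716]
0.006 [591.1 178.5] [ 0.7448 -0.7225  0.006 ] dia [0.1114 0.156 ]
0
[... 1013 characters left out ...]
.0814]
0.06 [251.2 116.4] [0.9162 0.2745 0.06  ] dia [0.0637 0.078 ]
0.006 [633.9 104.6] [ 0.9673 -0.8602  0.006 ] dia [0.0342 0.9365]
0.06 [633.9 104.6] [ 0.9475 -0.8208  0.06  ] dia [0.0328 0.8984]
0.006 [449.3  18.4] [ 1.2347 -0.3149  0.006 ] dia [0.1373 2.1956]
0.06 [449.3  18.4] [ 1.204  -0.2977  0.06  ] dia [0.1317 2.1062]
0.006 [106.9  18.6] [1.2363 0.7176 0.006 ] dia [0.1492 1.1774]
0.06 [106.9  18.6] [1.2055 0.6928 0.06  ] dia [0.1431 1.1294]
0.8 [267.6, 221.4, 100.8, 69.5]
((319.0714111328125, 256.17950439453125), (96.18390655517578, 62.206478118896484), 3.094058036804199)
(array([0.212 , 0.6188, 0.3733]), array([ 0.2796, -0.1342, -0.9507])) 422.7998953514669 [0.2832 0.5851 0.2313]
```

View pics/confirm.png

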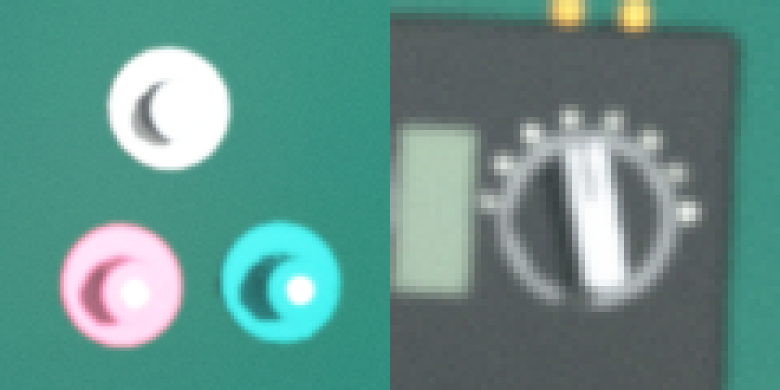

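The crop confirms it: the lamp is the large white one at (170,108) in the left crop, next to the pink and turquoise look-alikes. The selector bar points at the 4th dot, 9° in world, so it starts 3 clicks from the stop. I'll write a small planner that prints rows for me.

```bash
cat >> h.py <<'E'
from scipy.spatial.transform import Rotation as Ro
def Rt(deg):
    a=np.radians(deg); return np.array([[-np.sin(a),np.cos(a),0],[np.cos(a),np.sin(a),0],[0,0,-1]])
def plan(p,R,wps,jaw,start_jaw=None):
    """wps: (pos, toolY deg, n rows); prints rows rounded, feeding the rounding error on"""
    p=np.array(p,float); rows=[]
    for pt,deg,n in wps:
        p0=p.copy(); R0=R.copy(); rv=Ro.from_matrix(R0.T@Rt(deg)).as_rotvec()
        for i in range(1,n+1):
            f=i/n; pd=p0+(np.array(pt)-p0)*f; Rd=R0@Ro.from_rotvec(rv*f).as_matrix()
            s=np.round(R.T@(pd-p)/.5,3)
            w=np.round(Ro.from_matrix(R.T@Rd).as_rotvec()/np.radians(60),3)
            p=p+R@s*.5; R=R@Ro.from_rotvec(w*np.radians(60)).as_matrix()
            rows.append([*(s+0.).tolist(),*(w+0.).tolist(),jaw])
    for i in range(0,len(rows),8): print(str(rows[i:i+8]).replace(' ',''))
    print('end',p.round(4),R[:,1].round(3))
E
python3 - <<'E'
from h import *
o=ctrl.observe()
plan(o['tool_pos'],o['eef_rot'],[((.44,.2,.25),25,8),((.44,-.232,.2),-26,8)],1)
E
```

```text
[[-0.077,-0.07,-0.005,0.0,0.0,0.082,1],[-0.083,-0.062,-0.004,0.0,0.0,0.081,1],[-0.088,-0.056,-0.005,0.0,0.0,0.082,1],[-0.092,-0.047,-0.005,0.0,0.0,0.081,1],[-0.096,-0.04,-0.004,0.0,0.0,0.082,1],[-0.1,-0.031,-0.005,0.0,0.0,0.082,1],[-0.101,-0.023,-0.005,0.0,0.0,0.081,1],[-0.103,-0.014,-0.004,0.0,0.0,0.082,1]]
[[-0.098,-0.046,0.012,0.0,0.0,0.106,1],[-0.102,-0.034,0.013,0.0,0.0,0.106,1],[-0.106,-0.023,0.012,0.0,0.0,0.107,1],[-0.107,-0.011,0.013,0.0,0.0,0.106,1],[-0.108,0.001,0.012,0.0,0.0,0.106,1],[-0.108,0.013,0.013,0.0,0.0,0.106,1],[-0.105,0.024,0.012,0.0,0.0,0.107,1],[-0.101,0.037,0.013,0.0,0.0,0.106,1]]
end [ 0.4402 -0.2318  0.1998] [ 0.899 -0.438 -0.   ]
```

send_rows --pt "-0.077 -0.07 -0.005 0 0 0.082 1" --pt "-0.083 -0.062 -0.004 0 0 0.081 1" --pt "-0.088 -0.056 -0.005 0 0 0.082 1" --pt "-0.092 -0.047 -0.005 0 0 0.081 1" --pt "-0.096 -0.04 -0.004 0 0 0.082 1" --pt "-0.1 -0.031 -0.005 0 0 0.082 1" --pt "-0.101 -0.023 -0.005 0 0 0.081 1" --pt "-0.103 -0.014 -0.004 0 0 0.082 1" --squeeze 30

```text
clock: 2.05
tool_pos: [0.4406, 0.1985, 0.2503]
eef_rot: [[-0.42, 0.907, 0.001], [0.907, 0.42, 0.001], [0.0, 0.001, -1.0]]
wrist_force: [1.3, 0.1, -0.0]
width: 1.004
grip_force: 0.0
```

send_rows --pt "-0.098 -0.046 0.012 0 0 0.106 1" --pt "-0.102 -0.034 0.013 0 0 0.106 1" --pt "-0.106 -0.023 0.012 0 0 0.107 1" --pt "-0.107 -0.011 0.013 0 0 0.106 1" --pt "-0.108 0.001 0.012 0 0 0.106 1" --pt "-0.108 0.013 0.013 0 0 0.106 1" --pt "-0.105 0.024 0.012 0 0 0.107 1" --pt "-0.101 0.037 0.013 0 0 0.106 1"

```text
clock: 3.05
tool_pos: [0.4404, -0.2334, 0.2001]
eef_rot: [[0.441, 0.897, 0.002], [0.897, -0.441, 0.0], [0.001, 0.001, -1.0]]
wrist_force: [0.9, -0.0, 0.6]
width: 0.996
grip_force: 0.0
```

send_rows --pt "0 0 0 0 0 0 1" --pt "0 0 0 0 0 0 1"

```text
clock: 3.3
tool_pos: [0.4403, -0.2313, 0.1997]
eef_rot: [[0.438, 0.899, -0.0], [0.899, -0.438, 0.001], [0.001, -0.0, -1.0]]
wrist_force: [0.2, 0.1, -0.6]
width: 0.999
grip_force: 0.0
```

Run:
```python
from h import *
np.set_printoptions(precision=4,suppress=True)
o=ctrl.observe(); print(o['tool_pos'],o['eef_rot'],o['joints'])
c=cam('wrist','w1.png')
for k,z in (('lamp',0),('small_lamp',0)):
    for r in ctrl.place_of('wrist',k): print(k,r['confidence'],r['at'],atz(c,r['at'],z))
print(proj(c,[[.4475,-.231,.0],[.4475,-.231,.052]]))
```

```text
[ 0.4403 -0.2313  0.1997] [[ 0.4381  0.8989 -0.0001]
 [ 0.8989 -0.4381  0.0008]
 [ 0.0006 -0.0005 -1.    ]] [-0.3104  0.2087  0.8121  1.9478 -0.1743  1.0561  0.1239]
lamp 0.97 [231.0, 352.1] [ 0.3045 -0.3238  0.    ]
lamp 0.87 [329.2, 198.3] [ 0.4496 -0.2321  0.    ]
lamp 0.71 [156.4, 227.4] [ 0.3079 -0.191   0.    ]
small_lamp 0.68 [518.5, 154.7] [ 0.6006 -0.2662  0.    ]
[[326.3062 198.1793]
 [327.388  214.1037]]
```

View pics/w1.png

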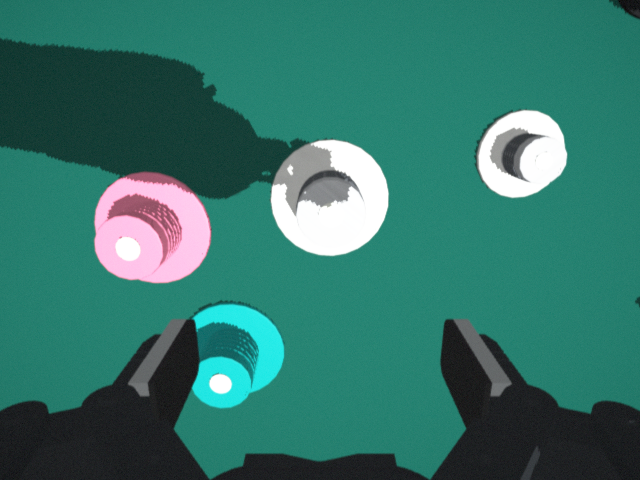

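The wrist view shows the lamp ring centred at (329,198), which gives (0.449, -0.232). That agrees with the top camera.

Run:
```python
from h import *
o=ctrl.observe()
plan(o['tool_pos'],o['eef_rot'],[((.449,-.2318,.1),-26,4),((.449,-.2318,.013),-26,4)],1)
```

```text
[[0.001,0.004,0.05,0.0,0.0,0.001,1],[0.001,0.004,0.05,0.0,-0.001,0.0,1],[0.001,0.004,0.05,0.0,0.0,0.001,1],[0.001,0.004,0.05,0.0,0.0,0.001,1],[0.0,0.0,0.043,0.0,0.0,0.0,1],[0.0,0.0,0.044,0.0,0.0,0.0,1],[0.0,0.0,0.043,0.0,0.0,0.0,1],[0.0,0.0,0.044,0.0,0.0,0.0,1]]
end [ 0.4488 -0.2318  0.0128] [ 0.899 -0.438 -0.   ]
```

send_rows --pt "0.001 0.004 0.05 0 0 0 1" --pt "0.001 0.004 0.05 0 0 0 1" --pt "0.001 0.004 0.05 0 0 0 1" --pt "0.001 0.004 0.05 0 0 0 1" --pt "0 0 0.06 0 0 0 1" --pt "0 0 0.06 0 0 0 1" --pt "0 0 0.034 0 0 0 1" --pt "0 0 0.02 0 0 0 1"

```text
clock: 4.45
tool_pos: [0.4486, -0.2328, 0.0123]
eef_rot: [[0.437, 0.899, 0.0], [0.899, -0.437, 0.001], [0.001, -0.0, -1.0]]
wrist_force: [0.9, 0.8, 0.4]
width: 0.996
grip_force: 0.0
```

send_rows --pt "0 0 0 0 0 0 1" --pt "0 0 0 0 0 0 0.6" --pt "0 0 0 0 0 0 0.5" --pt "0 0 0 0 0 0 0.3" --pt "0 0 0 0 0 0 0.3" --pt "0 0 0 0 0 0 0.3" --pt "0 0 0 0 0 0 0.3" --squeeze 30

```text
clock: 5.32
tool_pos: [0.4489, -0.2338, 0.0136]
eef_rot: [[0.438, 0.899, 0.001], [0.899, -0.438, 0.0], [0.001, 0.001, -1.0]]
wrist_force: [-0.5, 1.3, 6.6]
width: 0.578
grip_force: 31.3
```

Run:
```python
from h import *
o=ctrl.observe()
plan(o['tool_pos'],o['eef_rot'],[((.449,-.233,.12),-26,3),((.475,.07,.24),-26,7)],0.3)
```

```text
[[0.001,0.0,-0.071,0.0,0.0,0.0,0.3],[0.0,0.0,-0.071,0.001,0.0,0.0,0.3],[0.001,0.0,-0.071,0.0,-0.001,0.0,0.3],[0.081,-0.031,-0.034,0.0,0.0,0.0,0.3],[0.081,-0.032,-0.035,0.0,0.0,0.0,0.3],[0.081,-0.031,-0.034,0.0,0.0,0.0,0.3],[0.081,-0.031,-0.034,0.0,0.0,0.0,0.3],[0.081,-0.032,-0.034,0.0,0.0,0.0,0.3]]
[[0.081,-0.031,-0.035,0.0,0.0,0.0,0.3],[0.081,-0.031,-0.034,0.0,0.0,0.0,0.3]]
end [0.4751 0.07   0.24  ] [ 0.899 -0.438  0.   ]
```

send_rows --pt "0 0 -0.03 0 0 0 0.3" --pt "0 0 -0.06 0 0 0 0.3" --pt "0 0 -0.09 0 0 0 0.3" --pt "0 0 -0.034 0 0 0 0.3" --pt "0.04 -0.016 -0.034 0 0 0 0.3" --pt "0.07 -0.027 -0.034 0 0 0 0.3" --pt "0.09 -0.035 -0.034 0 0 0 0.3" --pt "0.1 -0.039 -0.034 0 0 0 0.3"

```text
clock: 6.32
tool_pos: [0.4607, -0.072, 0.1878]
eef_rot: [[0.44, 0.898, -0.001], [0.898, -0.44, 0.0], [-0.0, -0.001, -1.0]]
wrist_force: [0.7, 0.8, -2.1]
width: 0.575
grip_force: 31.9
```

send_rows --pt "0.1 -0.039 -0.034 0 0 0 0.3" --pt "0.09 -0.035 -0.034 0 0 0 0.3" --pt "0.06 -0.022 -0.034 0 0 0 0.3" --pt "0.02 -0.007 -0.03 0 0 0 0.3" --pt "0 0 0 0 0 0 0.3" --pt "0 0 0 0 0 0 0.3"

```text
clock: 7.08
tool_pos: [0.4738, 0.0686, 0.2531]
eef_rot: [[0.441, 0.897, -0.001], [0.897, -0.441, -0.001], [-0.002, -0.001, -1.0]]
wrist_force: [-0.4, -0.1, -2.5]
width: 0.578
grip_force: 31.9
```

Run:
```python
from h import *
np.set_printoptions(precision=4,suppress=True)
o=ctrl.observe(); print(o['tool_pos'],o['eef_rot'][:,1],o['width'],o['wrist_force'])
c=cam('wrist','w2.png')
for k,z in (('window',.06),('selector_grip',.092),('meter',0)):
    for r in ctrl.place_of('wrist',k): print(k,r['confidence'],r['at'],atz(c,r['at'],z))
```

```text
[0.4738 0.0686 0.2531] [ 0.8974 -0.4411 -0.0009] 0.5779740259458885 [-0.4206 -0.057  -2.5448]
window 0.73 [328.3, 81.7] [0.5211 0.1486 0.06  ]
meter 0.75 [351.7, 152.3] [0.516 0.086 0.   ]
```

View pics/w2.png

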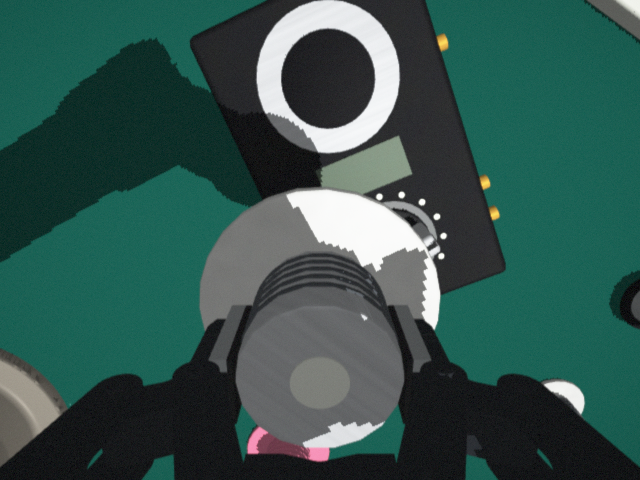

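The window centre is at about pixel (328,78), which gives (0.521, 0.152). The lamp is held level.

Run:
```python
from h import *
np.set_printoptions(precision=4,suppress=True)
c=ctrl.camera('wrist'); print(atz(c,(328.4,77.8),.06))
g=cv2.cvtColor(c['img'],cv2.COLOR_BGR2GRAY)[20:160,250:405]
k=[q for q in cv2.findContours((g>190).astype(np.uint8),1,1)[0] if cv2.contourArea(q)>3000]
for q in k: e=cv2.fitEllipse(q); print(e, atz(c,np.array(e[0])+[250,20],.06))
o=ctrl.observe()
plan(o['tool_pos'],o['eef_rot'],[((.521,.150,.16),-26,4),((.521,.150,.09),-26,3),((.521,.150,.08),-26,1)],0.3)
```

```text
[0.5226 0.1521 0.06  ]
((78.00263977050781, 59.53049850463867), (95.45353698730469, 101.65657806396484), 2.445643424987793) [0.5218 0.1512 0.06  ]
((80.11141967773438, 59.79880142211914), (133.03775024414062, 145.15748596191406), 114.13006591796875) [0.5231 0.1503 0.06  ]
[[0.046,0.003,0.047,0.0,0.0,0.0,0.3],[0.047,0.004,0.046,0.0,0.0,-0.001,0.3],[0.046,0.003,0.047,0.0,0.0,0.0,0.3],[0.046,0.004,0.047,-0.001,0.001,-0.001,0.3],[0.0,0.0,0.047,0.0,0.0,0.0,0.3],[0.0,0.0,0.046,0.0,0.0,0.0,0.3],[0.0,0.0,0.047,0.0,0.0,0.0,0.3],[0.0,0.0,0.02,0.0,0.0,0.0,0.3]]
end [0.521  0.1498 0.0798] [ 0.899 -0.438  0.   ]
```

send_rows --pt "0.046 0.003 0.047 0 0 0 0.3" --pt "0.047 0.004 0.046 0 0 0 0.3" --pt "0.046 0.003 0.047 0 0 0 0.3" --pt "0.046 0.004 0.047 0 0 0 0.3" --pt "0 0 0.06 0 0 0 0.3" --pt "0 0 0.05 0 0 0 0.3" --pt "0 0 0.03 0 0 0 0.3" --pt "0 0 0.016 0 0 0 0.3"

```text
clock: 8.32
tool_pos: [0.5212, 0.1507, 0.0817]
eef_rot: [[0.439, 0.899, -0.0], [0.899, -0.439, -0.0], [-0.0, -0.0, -1.0]]
wrist_force: [-0.4, 0.5, -2.2]
width: 0.58
grip_force: 31.9
```

send_rows --pt "0 0 0.004 0 0 0 0.3" --pt "0 0 0.003 0 0 0 0.3" --pt "0 0 0.002 0 0 0 0.3" --pt "0 0 0 0 0 0 0.3"

```text
clock: 8.82
tool_pos: [0.5215, 0.151, 0.0782]
eef_rot: [[0.438, 0.899, 0.001], [0.899, -0.438, 0.0], [0.001, 0.0, -1.0]]
wrist_force: [0.2, -0.1, -2.6]
width: 0.58
grip_force: 31.9
```

send_rows --pt "0 0 0.003 0 0 0 0.3" --pt "0 0 0.003 0 0 0 0.3" --pt "0 0 0.002 0 0 0 0.3" --pt "0 0 0 0 0 0 0.3" --pt "0 0 0 0 0 0 0.3"

```text
clock: 9.45
tool_pos: [0.5213, 0.1509, 0.0738]
eef_rot: [[0.438, 0.899, 0.0], [0.899, -0.438, 0.0], [0.0, 0.0, -1.0]]
wrist_force: [0.4, 0.8, -1.4]
width: 0.578
grip_force: 31.8
```

send_rows --pt "0 0 0.002 0 0 0 0.3" --pt "0 0 0 0 0 0 0.3"

```text
clock: 9.7
tool_pos: [0.5213, 0.1509, 0.0737]
eef_rot: [[0.438, 0.899, -0.0], [0.899, -0.438, 0.001], [0.0, -0.001, -1.0]]
wrist_force: [-3.6, -0.8, 5.5]
width: 0.578
grip_force: 32.4
```

The lamp is now in contact with the meter. I'll release it, lift straight up and go back off for a look at the selector.

send_rows --pt "0 0 0 0 0 0 0.65" --pt "0 0 0 0 0 0 0.75" --pt "0 0 0 0 0 0 1" --pt "0 0 0 0 0 0 1" --pt "0 0 -0.02 0 0 0 1" --pt "0 0 -0.06 0 0 0 1" --pt "0 0 -0.1 0 0 0 1" --pt "0 0 -0.1 0 0 0 1"

```text
clock: 10.7
tool_pos: [0.5212, 0.1507, 0.2148]
eef_rot: [[0.439, 0.899, 0.0], [0.899, -0.439, 0.0], [0.0, 0.0, -1.0]]
wrist_force: [0.5, -0.1, -0.8]
width: 0.999
grip_force: 0.0
```

Run:
```python
from h import *
o=ctrl.observe(); print(o['tool_pos'],o['width'])
# camera sits +x of tool; tool y -81 => tool x=(.99,.16)
plan(o['tool_pos'],o['eef_rot'],[((.45,.012,.22),-81,8)],1)
```

```text
[0.52115789 0.15066326 0.21479425] 0.9991706568836548
[[-0.039,-0.001,-0.001,0.0,0.0,0.115,1],[-0.039,0.004,-0.002,0.0,0.0,0.114,1],[-0.038,0.009,-0.001,0.0,0.0,0.115,1],[-0.036,0.013,-0.001,0.0,0.0,0.114,1],[-0.035,0.017,-0.002,0.0,0.0,0.115,1],[-0.033,0.021,-0.001,0.0,0.0,0.114,1],[-0.03,0.025,-0.001,0.0,0.0,0.115,1],[-0.026,0.029,-0.001,0.0,0.0,0.114,1]]
end [0.4502 0.012  0.2198] [ 0.157 -0.988 -0.   ]
```

send_rows --pt "-0.039 -0.001 -0.001 0 0 0.115 1" --pt "-0.039 0.004 -0.002 0 0 0.114 1" --pt "-0.038 0.009 -0.001 0 0 0.115 1" --pt "-0.036 0.013 -0.001 0 0 0.114 1" --pt "-0.035 0.017 -0.002 0 0 0.115 1" --pt "-0.033 0.021 -0.001 0 0 0.114 1" --pt "-0.03 0.025 -0.001 0 0 0.115 1" --pt "-0.026 0.029 -0.001 0 0 0.114 1"

```text
clock: 11.7
tool_pos: [0.4501, 0.0114, 0.2184]
eef_rot: [[0.988, 0.153, 0.001], [0.153, -0.988, 0.001], [0.001, -0.001, -1.0]]
wrist_force: [0.6, 0.5, 0.6]
width: 0.997
grip_force: 0.0
```

send_rows --pt "0 0 0 0 0 0 1" --pt "0 0 0 0 0 0 1"

```text
clock: 11.95
tool_pos: [0.4508, 0.013, 0.2182]
eef_rot: [[0.987, 0.159, 0.001], [0.159, -0.987, 0.001], [0.001, -0.001, -1.0]]
wrist_force: [-0.1, 0.5, -0.2]
width: 0.999
grip_force: 0.0
```

Run:
```python
from h import *
np.set_printoptions(precision=4,suppress=True)
o=ctrl.observe(); print(o['tool_pos'],o['eef_rot'][:,1],o['joints'])
c=cam('wrist','w3.png')
for k,z in (('window',.06),('selector_grip',.092),('meter',0),('lamp',.06)):
    for r in ctrl.place_of('wrist',k): print(k,r['confidence'],r['at'],atz(c,r['at'],z))
for r in ctrl.regions_of('wrist','selector_grip'): print(r['box'],r['confidence'])
```

```text
[0.4508 0.013  0.2182] [ 0.1593 -0.9872 -0.0007] [-0.9451  0.0579  0.8613  2.0219 -0.0507  1.0815 -1.4717]
selector_grip 0.75 [339.3, 133.7] [0.5134 0.0096 0.092 ]
meter 0.6 [247.8, 104.1] [0.5189 0.0818 0.    ]
lamp 0.94 [129.9, 76.4] [0.5256 0.1514 0.06  ]
[288.5, 80.7, 98.1, 106.4] 0.81
```

View pics/w3.png

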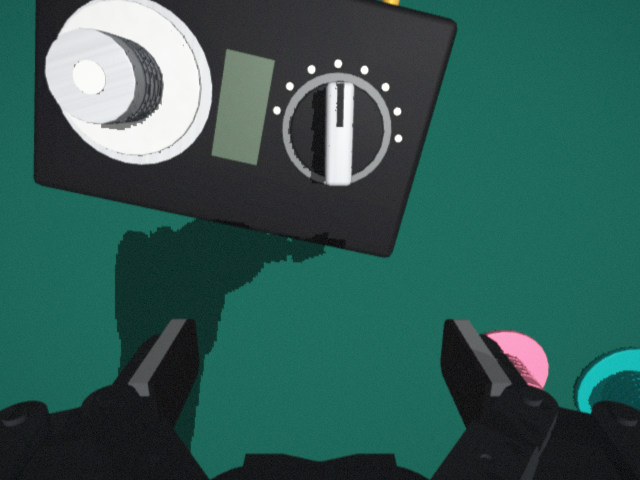

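The selector bar is upright in the image with its centre near (340,133), so the tool x axis lies along it. The lamp is over the window with no dark area showing, its ring centre near (133,80).

Run:
```python
from h import *
np.set_printoptions(precision=4,suppress=True)
c=ctrl.camera('wrist'); print('bar top',atz(c,(340.5,132.5),.106),'ends',atz(c,(340,82),.106),atz(c,(340.5,184),.106),'skirt ring',atz(c,(337,129),.062))
g=cv2.cvtColor(c['img'],cv2.COLOR_BGR2GRAY)
# lamp ring & dots
m=np.zeros_like(g); m[0:200,20:218]=(g[0:200,20:218]>150)
q=max(cv2.findContours(m,0,1)[0],key=cv2.contourArea); h=cv2.convexHull(q)
print('bbox',cv2.boundingRect(q),'lamp ring',atz(c,(133,80),.066))
m=(g[55:150,270:408]>150).astype(np.uint8); n,_,st,ce=cv2.connectedComponentsWithStats(m)
P=np.array([atz(c,ce[i]+[270,55],.06)[:2] for i in range(1,n) if 15<st[i,4]<200])
A=np.c_[2*P,np.ones(len(P))]; s=np.linalg.lstsq(A,(P**2).sum(1),rcond=None)[0]
print(len(P),P,'dots centre',s[:2],'r',np.sqrt(s[2]+s[:2]@s[:2]),np.degrees(np.arctan2(*(P-s[:2]).T[::-1])))
o=ctrl.observe()
plan(o['tool_pos'],o['eef_rot'],[((.512,.0115,.16),-81,4),((.512,.0115,.074),-81,4)],.6)
```

```text
bar top [0.5146 0.0092 0.106 ] ends [0.5417 0.0143 0.106 ] [0.4848 0.0039 0.106 ] skirt ring [0.5139 0.0093 0.062 ]
bbox (43, 0, 168, 164) lamp ring [0.5235 0.1458 0.066 ]
8 [[ 0.5556  0.0168]
 [ 0.5493  0.0336]
 [ 0.5546 -0.0012]
 [ 0.5367  0.0461]
 [ 0.5464 -0.0171]
 [ 0.52    0.0527]
 [ 0.5324 -0.0283]
 [ 0.515  -0.0327]] dots centre [0.5132 0.0102] r 0.042964852924719375 [  8.7584  32.9253 -15.3539  56.7547 -39.3764  80.9154 -63.4937 -87.5688]
[[0.03,0.005,0.029,0.0,0.0,0.0,0.6],[0.031,0.006,0.029,0.0,0.0,0.001,0.6],[0.03,0.005,0.029,0.0,0.0,0.0,0.6],[0.03,0.005,0.028,0.0,0.0,0.0,0.6],[0.0,0.0,0.043,0.0,0.0,0.0,0.6],[0.0,0.0,0.043,0.0,0.0,0.0,0.6],[0.0,0.0,0.043,0.0,0.0,0.0,0.6],[0.0,0.0,0.043,0.0,0.0,0.0,0.6]]
end [0.5118 0.0116 0.0742] [ 0.157 -0.988  0.   ]
```

send_rows --pt "0.031 0.007 0.03 0 0 0 0.6" --pt "0.031 0.006 0.03 0 0 0 0.6" --pt "0.031 0.007 0.03 0 0 0 0.6" --pt "0.031 0.006 0.03 0 0 0 0.6" --pt "0 0 0.06 0 0 0 0.6" --pt "0 0 0.06 0 0 0 0.6" --pt "0 0 0.032 0 0 0 0.6" --pt "0 0 0.016 0 0 0 0.6"

```text
clock: 13.3
tool_pos: [0.5135, 0.0091, 0.0732]
eef_rot: [[0.988, 0.157, -0.001], [0.157, -0.988, -0.0], [-0.001, 0.0, -1.0]]
wrist_force: [0.2, -0.3, -0.4]
width: 0.602
grip_force: 0.0
```

send_rows --pt "0 0 0 0 0 0 0.6" --pt "0 0 0 0 0 0 0.4" --pt "0 0 0 0 0 0 0.3" --pt "0 0 0 0 0 0 0.1" --pt "0 0 0 0 0 0 0" --pt "0 0 0 0 0 0 0" --pt "0 0 0 0 0 0 0" --squeeze 30

```text
clock: 14.18
tool_pos: [0.5138, 0.0113, 0.0746]
eef_rot: [[0.987, 0.158, -0.0], [0.158, -0.987, 0.004], [0.0, -0.004, -1.0]]
wrist_force: [-2.3, 5.3, 4.9]
width: 0.185
grip_force: 33.5
```

Run:
```python
from h import *
np.set_printoptions(precision=4,suppress=True)
o=ctrl.observe()
for k in ('tool_pos','eef_rot','wrist_force','moment','joints','width','grip_force'): print(k,o[k])
```

```text
tool_pos [0.5138 0.0113 0.0746]
eef_rot [[ 0.9874  0.1581 -0.0002]
 [ 0.1581 -0.9874  0.0036]
 [ 0.0004 -0.0036 -1.    ]]
wrist_force [-2.3462  5.2566  4.9084]
moment [ 0.7763  0.426  -0.0709]
joints [-0.7034  0.4422  0.7455  2.0296 -0.4129  0.8213 -1.1299]
width 0.18513739574560306
grip_force 33.54077160358429
```

The grip is good: opening 0.185 is about 16 mm. Now I'll turn anticlockwise.

send_rows --pt "0 -0.003 0 0 0 -0.05 0" --pt "0 0 0 0 0 -0.1 0" --pt "0 0 0 0 0 -0.12 0" --pt "0 0 0 0 0 -0.12 0" --pt "0 0 0 0 0 -0.12 0" --pt "0 0 0 0 0 -0.12 0" --pt "0 0 0 0 0 -0.12 0" --pt "0 0 0 0 0 -0.1 0"

```text
clock: 15.18
tool_pos: [0.5134, 0.0121, 0.0747]
eef_rot: [[0.496, 0.868, -0.0], [0.868, -0.496, 0.003], [0.002, -0.001, -1.0]]
wrist_force: [-3.0, 2.7, 4.7]
width: 0.179
grip_force: 33.5
```

Run:
```python
from h import *
np.set_printoptions(precision=4,suppress=True)
o=ctrl.observe(); R=o['eef_rot']
print(np.degrees(np.arctan2(R[1,1],R[0,1])))
for k in ('tool_pos','wrist_force','moment','width','grip_force'): print(k,o[k])
```

```text
-29.744263693800416
tool_pos [0.5134 0.0121 0.0747]
wrist_force [-2.969   2.673   4.6571]
moment [ 0.549   0.4258 -0.0516]
width 0.17947576736931295
grip_force 33.48622977733612
```

send_rows --pt "0 0 0 0 0 -0.1 0" --pt "0 0 0 0 0 -0.1 0" --pt "0 0 0 0 0 -0.08 0" --pt "0 0 0 0 0 -0.06 0" --pt "0 0 0 0 0 -0.04 0" --pt "0 0 0 0 0 0 0"

```text
clock: 15.92
tool_pos: [0.5131, 0.0121, 0.0747]
eef_rot: [[0.13, 0.991, -0.001], [0.991, -0.13, 0.004], [0.004, -0.001, -1.0]]
wrist_force: [-3.5, 4.4, 6.0]
width: 0.188
grip_force: 45.0
```

Run:
```python
from h import *
np.set_printoptions(precision=4,suppress=True)
o=ctrl.observe(); R=o['eef_rot']
print(np.degrees(np.arctan2(R[1,1],R[0,1])))
for k in ('tool_pos','wrist_force','moment','width','grip_force'): print(k,o[k])
```

```text
-7.483695005343882
tool_pos [0.5131 0.0121 0.0747]
wrist_force [-3.5456  4.3994  6.0362]
moment [ 0.6932  0.5481 -1.2357]
width 0.18750850167578456
grip_force 45.02216398715973
```

The moment has risen to -1.24 N m at -7.5°, so the selector is at the end stop. I'll pause, then go forward 72°.

send_rows --pt "0 0 0 0 0 0 0" --pt "0 0 0 0 0 0 0" --pt "0 0 0 0 0 0 0" --pt "0 0 0 0 0 0 0" --pt "0 0 0 0 0 0 0" --pt "0 0 0 0 0 0 0" --pt "0 0 0 0 0 0 0" --pt "0 0 0 0 0 0 0"

```text
clock: 16.92
tool_pos: [0.5131, 0.0122, 0.0747]
eef_rot: [[0.13, 0.991, -0.001], [0.991, -0.13, 0.004], [0.004, -0.001, -1.0]]
wrist_force: [-3.1, 2.9, 5.8]
width: 0.179
grip_force: 45.0
```

send_rows --pt "0 0 0 0 0 0.05 0" --pt "0 0 0 0 0 0.1 0" --pt "0 0 0 0 0 0.12 0" --pt "0 0 0 0 0 0.12 0" --pt "0 0 0 0 0 0.12 0" --pt "0 0 0 0 0 0.12 0" --pt "0 0 0 0 0 0.12 0" --pt "0 0 0 0 0 0.12 0"

```text
clock: 17.92
tool_pos: [0.5136, 0.0117, 0.0746]
eef_rot: [[0.862, 0.507, 0.0], [0.507, -0.862, 0.002], [0.001, -0.001, -1.0]]
wrist_force: [-0.9, 0.9, 3.4]
width: 0.182
grip_force: 33.4
```

send_rows --pt "0 0 0 0 0 0.12 0" --pt "0 0 0 0 0 0.1 0" --pt "0 0 0 0 0 0.08 0" --pt "0 0 0 0 0 0.05 0" --pt "0 0 0 0 0 0 0" --pt "0 0 0 0 0 0 0"

```text
clock: 18.68
tool_pos: [0.5137, 0.0114, 0.0746]
eef_rot: [[0.986, 0.168, 0.001], [0.168, -0.986, 0.002], [0.001, -0.002, -1.0]]
wrist_force: [-1.4, 1.1, 4.9]
width: 0.181
grip_force: 33.5
```

Run:
```python
from h import *
np.set_printoptions(precision=4,suppress=True)
o=ctrl.observe(); R=o['eef_rot']
print(np.degrees(np.arctan2(R[1,1],R[0,1])))
for k in ('tool_pos','wrist_force','moment','width','grip_force'): print(k,o[k])
```

```text
-80.35576376967317
tool_pos [0.5137 0.0114 0.0746]
wrist_force [-1.4459  1.129   4.8723]
moment [ 0.3305  0.3102 -0.0763]
width 0.18054943475441118
grip_force 33.49463760852814
```

send_rows --pt "0 0 0 0 0 0 0.4" --pt "0 0 0 0 0 0 0.6" --pt "0 0 0 0 0 0 0.6" --pt "0 0 -0.03 0 0 0 0.6" --pt "0 0 -0.07 0 0 0 0.6" --pt "-0.03 -0.006 -0.1 0 0 0 0.6" --pt "-0.06 -0.006 -0.07 0 0 0 0.6" --pt "-0.04 -0.006 -0.03 0 0 0 0.6"

```text
clock: 19.68
tool_pos: [0.448, 0.0078, 0.2261]
eef_rot: [[0.986, 0.166, 0.003], [0.166, -0.986, 0.002], [0.003, -0.001, -1.0]]
wrist_force: [-0.2, 0.2, -0.5]
width: 0.602
grip_force: 0.0
```

send_rows --pt "0 0 0 0 0 0 0.6" --pt "0 0 0 0 0 0 0.6"

```text
clock: 19.92
tool_pos: [0.4482, 0.0087, 0.2238]
eef_rot: [[0.986, 0.168, 0.001], [0.168, -0.986, 0.0], [0.001, -0.0, -1.0]]
wrist_force: [0.5, 0.3, -0.5]
width: 0.602
grip_force: 0.0
```

Run:
```python
from h import *
np.set_printoptions(precision=4,suppress=True)
c=cam('wrist','w4.png'); t=cam('top'); a=cv2.imread('pics/top0.png')
crop=lambda i:cv2.resize(i[150:360,250:490],(400,350),interpolation=3)
w=cv2.resize(c['img'],(400,300))
cv2.imwrite('pics/final.png',np.vstack([np.hstack([w,cv2.resize(c['img'][0:200,20:440],(400,300))]),cv2.resize(np.hstack([crop(a),crop(t['img'])]),(800,300))]))
for n,k,z in (('top','lamp',0),('top','small_lamp',0),('top','spool',0),('top','driver',0),('wrist','lamp',.06),('wrist','selector_grip',.092)):
    cc={'top':t,'wrist':c}[n]
    for r in ctrl.place_of(n,k): print(n,k,r['confidence'],np.round(r['at'],1),atz(cc,r['at'],z))
print(ctrl.observe()['tool_pos'],ctrl.observe()['clock'])
```

```text
top lamp 0.96 [460.7 329.4] [ 0.3047 -0.3278  0.    ]
top lamp 0.79 [295.7 254.8] [0.5229 0.1503 0.    ]
top lamp 0.65 [412. 331.] [ 0.3007 -0.1864  0.    ]
top small_lamp 0.91 [436.9 227.6] [ 0.6013 -0.2652  0.    ]
top spool 0.72 [408.5 187. ] [ 0.7222 -0.1837  0.    ]
top spool 0.68 [296.  254.8] [0.5229 0.1494 0.    ]
top driver 0.68 [314.  168.9] [0.7773 0.0957 0.    ]
wrist lamp 0.94 [491.9 365.3] [ 0.3435 -0.1577  0.06  ]
wrist lamp 0.81 [126.7  74.5] [0.5226 0.1521 0.06  ]
wrist lamp 0.67 [611.6 385.3] [ 0.3415 -0.2647  0.06  ]
wrist selector_grip 0.66 [333.1 127. ] [0.5138 0.01   0.092 ]
[0.4478 0.0084 0.2235] 20.325
```

View pics/final.png

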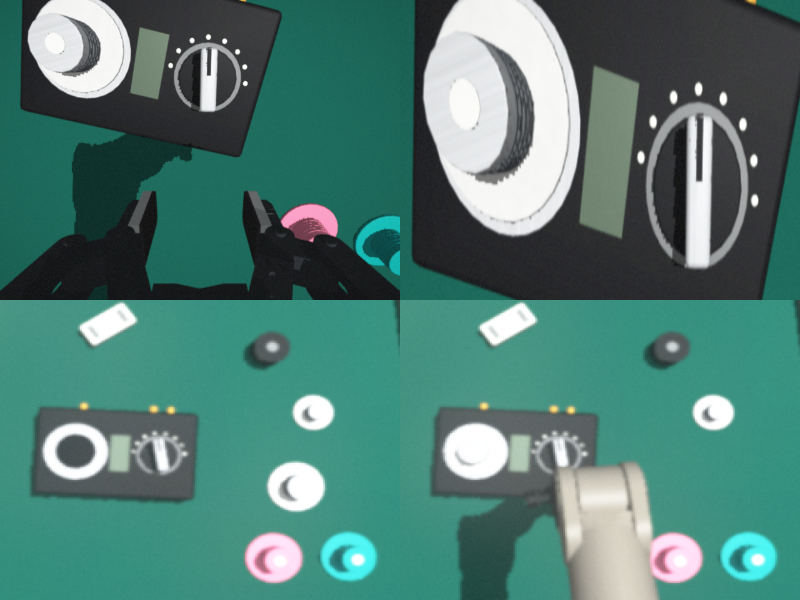

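The pointer stands at the 4th dot (699,88), which is three clicks. The lamp sits centred on the window ring at about (0.522, 0.152), and the other things haven't moved. I'm handing the job in.

```bash
python3 -c "from cell import ctrl; print(ctrl.job_done())"
```

```text
the job is handed in; nothing more can be done
None
```

I set the large white lamp down over the window and let go of it. Then I turned the selector back to its end stop, paused, and turned it forward three clicks. The last pictures show the other things undisturbed, and I handed the job in at about 20 s on the robot's clock; no verdict came back.

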